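# Lock the coffee scale into its charging dock past the spring stop

## Task

Put the coffee scale home in its wooden charging dock: with a fingertip press down the orange spring plate in the channel behind the scale so that its two stop pegs sink, and with the plate held down push the scale along over the sunken pegs until it is fully home against the end stop. Then let the plate spring back up, so that the pegs stand up behind the scale and lock it in. Only push the scale, never lift it, and leave the other things on the counter where they are.

Things in the scene. Friction and masses are not known exactly. Their poses are not given: they have to be found in the camera images.
- dock: Wooden dock, 366 x 177 mm, fixed; origin under its centre on the counter. Its +x is the way the scale is pushed home, y across. Two runners, tops 24 mm above the counter, carry the scale; between them a channel 80 mm wide holds the spring plate. Side rails (inner faces y = -80.5 and +80.5 mm, 37 mm high) guide the scale with 2.5 mm play a side. Open at x = -183 mm.
- home (a point): Point on the end stop's face, on the dock's centre line, 32.5 mm above the counter, at x = +175 mm in the dock's frame. The stop is 41 mm high. The scale's centre is 62 mm short of this point (x = +113 mm) when fully home; the pegs can rise behind it once its centre is beyond x = +108 mm.
- scale_center (a point): Centre of the flat black coffee scale, about 0.3 to 0.6 kg, lying loose on the runners near the open end. 124 mm long along the dock's x, 156 mm across, about 20 mm thick. This point is 32.5 mm above the counter; the underside is at 24 mm, the top at 43 mm. Its rear face, to be pushed, is 62 mm behind this point (towards the dock's -x).
- catch (a joint): Downward travel of the orange spring plate with its two stop pegs, in m: 0 = up (pegs 9 mm above the runners, blocking the scale), 0.009 = peg tops level with the runners, 0.014 = fully down. It moves straight down wherever it is pressed; the spring takes about 3 N to start, 7 N at the bottom, and returns the plate when let go.
- plate_press (a point): On the top face of the orange spring plate near its open end (dock frame x = -153 mm, y = 0). The plate is 76 mm wide; its flat top runs along the channel from x = -180 to +64 mm, so a fingertip can slide along it while pressing. Top face 22 mm above the counter when up, 8 mm when fully down. Behind the scale it is free to press; the rest passes under the scale.
- peg_line (a point): Midway between the two orange stop pegs, level with their tops; moves with the plate. At x = +42 mm, y = 0 in the dock's frame. Pegs: 8 mm thick along x, 10 mm across, centred at y = -50 and +50 mm; fingers up to 80 mm wide pass between them. Tops 33 mm above the counter when up.
- tamper: Bystander: coffee tamper, 58 mm across, 98 mm tall, standing beside the dock; origin under its centre.
- dosing_cup: Bystander: small steel dosing cup with a handle, 62 x 85 mm, 50 mm tall, standing beside the dock; origin at its underside.
- milk_jug_a: Bystander: steel milk jug, 112 mm tall; origin under its centre.
- sauce_1: Bystander: orange squeeze bottle, 57 mm across, 205 mm tall; origin under its centre.
- teaspoon_1: Bystander: teaspoon, 130 mm long, lying on the counter on the robot's side of the dock; origin under its centre.
- mug_red: Bystander: red mug, 97 mm tall; origin under its centre.
- scale: The same coffee scale; origin at the middle of its feet, 10.5 mm below point scale_center; its display side faces the robot.

How it is judged:
On the way, in this order (a step that is already met when the one before it is completed fails the run):
1. the spring plate is pressed down, pegs sunk, while the scale is still short of the pegs (value of joint catch above 0.0095 m and x of scale_center in the frame of dock below -0.02 m), for 0.1 s.
2. the scale is sliding over the sunken pegs, plate still held down (value of joint catch above 0.0095 m and x of scale_center in the frame of dock above 0.03 m), for 0.02 s.
3. the scale is pushed home past the pegs, plate still held down (value of joint catch above 0.0095 m and x of scale_center in the frame of dock above 0.1085 m), for 0.1 s.
At the end, for the whole second after the job is handed in: The scale lies at rest flat on the runners, within 4.5 mm of the end stop, and the spring plate is back up (within 2 mm) with both pegs standing behind the scale (x of scale_center in the frame of dock above 0.1085 m and value of joint catch below 0.002 m and height (world z) of scale_center between 0.0295 and 0.0355 m and angle between scale_center's own z axis and vertical below 0.03 rad and angle between the x axis of dock and the y axis of scale_center, either way round below 0.05 rad and linear speed of scale below 0.01 m/s); the robot touches nothing.
It fails at once if the plate was let up under the scale, so that the pegs rub on it (x of scale_center in the frame of dock between -0.019 and 0.105 m and value of joint catch below 0.0085 m).
It fails at once if the scale was lifted or tipped out of the dock (height (world z) of scale_center above 0.0425 m or angle between scale_center's own z axis and vertical above 0.12 rad).
It fails at once if another thing on the counter was moved by more than 20 mm (distance of any of tamper, dosing_cup, milk_jug_a, sauce_1, teaspoon_1, mug_red from where it was at the start of the episode above 0.02 m).
It also fails if it takes over 45 s, if anything falls off the work surface, if the arm or the gripper's body presses on something with over 40 N, if the wrist force passes 120 N, or if a joint passes its speed limit or range.

## Robot

A 6-joint arm with a two-finger parallel gripper is mounted at the origin on a cart in front of the work surface, level with it; the furniture and walls round the work are solid. World frame = base frame: x ahead of the robot, y to its left, z up, the work surface at z = 0. Lengths are in m, angles in rad, forces in N, time in s.
With the tool pointing down it reaches from about 0.35 to 0.775 m from the base axis. Payload 7.3 kg.
Tool frame: the origin (TCP) lies on the centre line of the jaws, within the pads' length; the fingertips stand tip_reach ahead of it and the grasp point (between the pads) lies 6 mm ahead of it (tip_reach is the distance from the TCP to the fingertips, in m); x points along the fingers, y is the direction in which the jaws open and shut, and the axes are right-handed (so a half turn about x gives the same grasp; the last joint's range is limited). The gripper opens to 92 mm and grips with 3 to 60 N. Pads are 19 mm wide; open, the fingers measure 130 mm over their backs; the gripper's body (75 mm by 190 mm) begins 47 mm behind the grasp point.
Start: joints at [-1.372, 0.342, 1.524, -0, 1.275, -0.146], TCP at [0.177, -0.494, 0.252] pointing down, gripper open.
Joint ranges: [-2.53, 2.53], [-0.77, 2.02], [0.04, 2.7], [-1, 4.14], [0.28, 2.66], [-3.11, 3.11]. Speed limits (rad/s): [2.57, 2.57, 3.14, 3.14, 3.14, 3.14].

## Interface

Orientations are given as [roll, pitch, yaw] about the fixed x, y, z axes, in that order (R = Rz(yaw) Ry(pitch) Rx(roll)).
In Python, from cell import observe, read_camera, get_calibration, hand_in, tip_reach gives the robot as it stands. The module is installed in compiled form; this text tells all that it offers.
- The arm moves only by the shell command python3 -m crank 'ROWS' [FORCE]. ROWS is JSON, a list of rows, each an object of numbers: "fingers": the opening, from -1 (shut) to 1 (fully open); "tx", "ty", "tz": the shift along the tool's x, y, z in units of 40 mm (1.0 is 40 mm); "roll": the turn about the tool's x in units of 10 degrees (1.0 is 10 degrees). In form: [{"fingers": .., "tx": .., "ty": .., "tz": .., "roll": ..}, ...]. A call has exactly 8 rows; each row is the pose to reach, as a shift and turn from the pose commanded when the call began, along the tool's axes at that moment; what a row does not reach only later rows make up. A row lasts 1/8 s, in which the tool goes at most 62.5 mm and 10.7 degrees, less where a joint would pass 70% of its speed; a pose out of reach is approached as far as the arm can. A call with a gripper value outside its range is refused whole. The fingers move at their own pace and stop on an object; FORCE is the grip in N (left out, the last holds). Time passes only in rows, so rows that repeat a pose let the fingers close, or fill a call up. It gives the time, the measured TCP pose, the force and the opening at its end, in the units of the state.
- observe(): the state, without advancing time (a new reading comes with each control period).
- read_camera(name): name is "scene" or "top" or "wrist"; returns (picture, depth): 400x640x3 uint8, red, green, blue; 400x640 float32, m along the optical axis (not along the pixel's ray), 0 where there is no reading.
- get_calibration(name): a dict with "vertical_fov" (degrees; the focal length in pixels is half the picture's height over the tangent of half this angle, whatever the lens; pixels are square), "cx", "cy" (the principal point, pixels), "dist_coeffs" ([k1, k2, p1, p2, k3] as OpenCV has them; the pictures are not rectified), "pose" (4x4, takes a point from camera to world coordinates); the wrist camera has in their place "T_tool_cam" (4x4, takes a point from camera to tool coordinates, whose origin is the TCP and whose axes are the tool frame's). Camera axes: x right, y down, z forward; pixel columns grow to the right and rows downward; lengths in m; the calibration is good to about 2 mm. A picture is of the moment at which its call begins: read the wrist's pose just before it. get_calibration takes no time and is no camera call.
- hand_in(): hands the job in, once; it reports no verdict.
The state is a dict: "time": time; "qpos": joint angles; "qvel": joint speeds; "joint_efforts": joint torques, N m; "tool_pos": TCP position; "tool_rot": TCP orientation; "contact_force": force on the tool from outside, world axes, zero at the start; "torque": the same for the moment, N m; "opening": finger opening in m.
Only numpy, scipy, OpenCV 4.12 (cv2) and the standard library are available. Lean on these libraries where they do the work, as an engineer would, in place of code of your own. Each camera call takes 0.05 s, during which the arm holds its last target. There are 200 camera calls.

## Working session

There is one attempt and no reset: what is moved stays moved. The work goes in short steps, Python scripts to look and compute and a shell command to move; the robot and the scene stay as the last step left them, time stands still between calls to the robot, and variables do not carry over. Pictures are saved under pics/ and viewed, about 8 in all and at most 12, crops included, and the job is handed in when it is done.

```bash
mkdir -p pics; cat > h.py <<'E'
import numpy as np, cv2
from cell import *
from scipy.spatial.transform import Rotation as R
def cloud(name):
    s=observe(); im,d=read_camera(name); c=get_calibration(name)
    h,w=d.shape; f=h/2/np.tan(np.radians(c["vertical_fov"])/2)
    K=np.array([[f,0,c["cx"]],[0,f,c["cy"]],[0,0,1]])
    uv=np.stack(np.meshgrid(np.arange(w),np.arange(h)),-1).reshape(-1,1,2).astype(float)
    n=cv2.undistortPoints(uv,K,np.array(c["dist_coeffs"])).reshape(h,w,2)
    P=np.dstack([n*d[...,None],d])
    if "pose" in c: T=np.array(c["pose"])
    else:
        T=np.eye(4);T[:3,:3]=R.from_euler('xyz',s["tool_rot"]).as_matrix();T[:3,3]=s["tool_pos"];T=T@np.array(c["T_tool_cam"])
    return im,d,P@T[:3,:3].T+T[:3,3]
E
python3 - <<'E'
from h import *
print(tip_reach); print(observe())
for n in("top","scene"):
    im,d,W=cloud(n); cv2.imwrite(f"pics/{n}0.png",im[...,::-1]); np.save(n+"W",W); np.save(n+"I",im)
    print(n,np.array(get_calibration(n)["pose"]).round(3).tolist())
E
```

```text
0.025
{'time': 0.0, 'qpos': array([-1.37203221e+00,  3.42707616e-01,  1.52499071e+00,  4.15572237e-06,
        1.27538338e+00, -1.46008741e-01]), 'qvel': array([ 0.00057364,  0.00062455,  0.0004432 ,  0.00018207, -0.00166832,
       -0.00085032]), 'joint_efforts': array([-1.15851719e-03, -4.31250107e+01, -2.44215757e+01,  7.17088510e-02,
        5.59768989e-02, -1.21648263e-04]), 'tool_pos': array([ 0.17738822, -0.49374831,  0.25106195]), 'tool_rot': array([-1.7194738 ,  1.56930727,  1.7668905 ]), 'contact_force': array([-0.34641643, -0.36549422,  0.0795285 ]), 'torque': array([ 0.0055736 ,  0.04032617, -0.05675166]), 'opening': 0.09198866195311264}
top [[0.002, -0.998, 0.062, 0.459], [-1.0, -0.001, 0.019, -0.078], [-0.019, -0.062, -0.998, 1.36], [0.0, 0.0, 0.0, 1.0]]
scene [[-0.53, 0.665, -0.526, 1.251], [0.848, 0.418, -0.327, 0.403], [0.002, -0.619, -0.786, 1.136], [0.0, 0.0, 0.0, 1.0]]
```

View pics/top0.png

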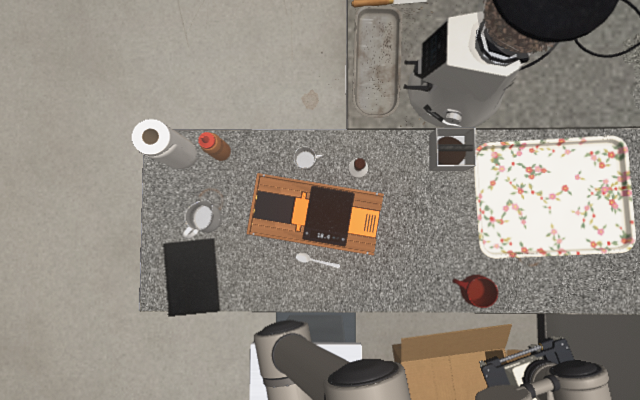

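View pics/scene0.png

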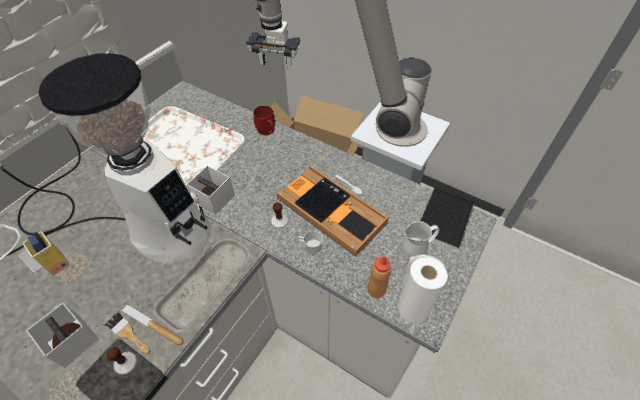

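Top view: the dock's open end is at about (378,222) and its end stop at about (255,205). The scale is at about (328,215), the tamper at (359,165), the cup at (306,159) and the spoon at (318,260). Next I'll measure these.

```bash
python3 - <<'E'
from h import *
W=np.load("topW.npy");I=np.load("topI.npy").astype(int)
z=W[...,2]
m=np.zeros(z.shape,np.uint8);m[172:258,243:388]=1
print("counter z",np.median(z[265:300,250:300]))
mm=(m>0)&(z>0.010)&(z<0.06)
n,l,st,_=cv2.connectedComponentsWithStats(mm.astype(np.uint8))
k=1+np.argmax(st[1:,4]); 
# wood colour + any
P=W[l==k]
r=cv2.minAreaRect((P[:,:2]*1000).astype(np.float32));print("dock rect",r,cv2.boxPoints(r).round(1).tolist())
hsv=cv2.cvtColor(I.astype(np.uint8),cv2.COLOR_RGB2HSV)
c=np.array(r[0])/1000
ang=max([r[2],r[2]-90,r[2]+90],key=lambda a:-abs(abs(a)-90)) 
box=cv2.boxPoints(r); e=max([(np.linalg.norm(box[i]-box[i-1]),tuple(box[i]-box[i-1])) for i in range(4)])[1]
u=np.array(e)/np.linalg.norm(e); u*=np.sign(u[1]); v=np.array([-u[1],u[0]])
print("c",c,"u",u,"yaw",np.degrees(np.arctan2(u[1],u[0])))
np.save("dock",np.r_[c,u])
D=np.stack([(W[...,:2]-c)@u,(W[...,:2]-c)@v,z],-1)
s=(l==k)&(z>0.0385)&(I.max(-1)<70)
print("scale dock-frame",np.percentile(D[s],[2,50,98],axis=0).round(4).tolist(),s.sum())
print("heights: wood rails",[np.round(np.median(z[(l==k)&(abs(D[...,1]-t)<.004)]),4) for t in(-.084,.084)])
o=(l==k)&(hsv[...,0]<22)&(hsv[...,1]>190)&(hsv[...,2]>190)
print("orange",np.percentile(D[o],[1,50,99],axis=0).round(4).tolist())
for nm,(y0,y1,x0,x1) in dict(tamper=(152,182,345,372),cup=(146,172,292,325),spoon=(250,272,293,342)).items():
    q=D[y0:y1,x0:x1].reshape(-1,3); q=q[(q[:,2]>.006 if nm!="spoon" else q[:,2]>.003)&(abs(q[:,1])>.095)]
    print(nm,q.min(0).round(3),q.max(0).round(3))
s=observe();Rm=R.from_euler('xyz',s["tool_rot"]).as_matrix();print(Rm.round(3).tolist())
g=np.r_[cv2.resize(I.astype(np.uint8)[165:265,235:395],None,fx=5,fy=5,interpolation=cv2.INTER_CUBIC)]
cv2.imwrite("pics/crop.png",g[...,::-1])
E
```

```text
counter z -2.787765221778926e-05
dock rect ((522.6228637695312, -30.124710083007812), (369.2434997558594, 177.22222900390625), 80.7303695678711) [[405.3999938964844, -198.10000610351562], [580.2999877929688, -226.60000610351562], [639.7999877929688, 137.8000030517578], [464.8999938964844, 166.39999389648438]]
c [ 0.52262286 -0.03012471] u [0.16108078 0.9869412 ] yaw 80.73037
scale dock-frame [[-0.0939, -0.0709, 0.0388], [-0.0374, -0.0051, 0.043], [0.0201, 0.0718, 0.0485]] 1973
heights: wood rails [np.float64(0.0362), np.float64(0.0359)]Traceback (most recent call last):
  File "<stdin>", line 24, in <module>
    return _quantile_unchecked(
        a, q, axis, out, overwrite_input, method, keepdims, weights)
    return _ureduce(a,
                    func=_quantile_ureduce_func,
    ...<5 lines>...
                    overwrite_input=overwrite_input,
                    method=method)
    r = func(a, **kwargs)
    result = _quantile(arr,
                       quantiles=q,
    ...<2 lines>...
                       out=out,
                       weights=wgt)
    slices_having_nans = np.isnan(arr[-1, ...])
                                  ~~~^^^^^^^^^
IndexError: index -1 is out of bounds for axis 0 with size 0
```

```bash
python3 - <<'E'
from h import *
W=np.load("topW.npy")
c,u=np.split(np.load("dock.npy"),2);v=np.array([-u[1],u[0]])
D=np.stack([(W[...,:2]-c)@u,(W[...,:2]-c)@v,W[...,2]],-1)
for nm,(y0,y1,x0,x1) in dict(tamper=(150,182,345,374),cup=(146,172,292,325),spoon=(250,272,293,342)).items():
    q=D[y0:y1,x0:x1].reshape(-1,3); q=q[(q[:,2]>.006 if nm!="spoon" else q[:,2]>.003)&(abs(q[:,1])>.095)]
    print(nm,q.min(0).round(3),q.max(0).round(3))
s=observe();Rm=R.from_euler('xyz',s["tool_rot"]).as_matrix();print(Rm.round(4).tolist())
# plan: two options of tool y
yaw=np.arctan2(u[1],u[0])
tgt=np.r_[c-0.141*u,0.12+.025]
print("target above plate",tgt, "delta tool axes /40mm",((tgt-s["tool_pos"])@Rm/0.04).round(3))
for nm,w in(("y along u",u),("y across",v)):
    t=Rm.T@np.r_[w,0]; print(nm,"roll deg",np.degrees(np.arctan2(t[2],t[1])))
print(np.hypot(*(c-.141*u)),np.hypot(*(c+.05*u)))
E
```

```text
tamper [-0.14  -0.203  0.006] [-0.065 -0.115  0.101]
cup [ 0.006 -0.191  0.006] [ 0.101 -0.113  0.056]
spoon [-0.098  0.095  0.003] [0.045 0.173 0.016]
[[-0.0003, 0.338, -0.9412], [0.0014, -0.9411, -0.338], [-1.0, -0.0014, -0.0002]]
target above plate [ 0.49991047 -0.16928342  0.145     ] delta tool axes /40mm [  2.661  -4.906 -10.33 ]
y along u roll deg -150.97602329778448
y across roll deg 119.02393900582317
0.5277948077215613 0.5310249276444079
```

```bash
python3 -m crank '[{"fingers":-0.67,"tx":0,"ty":-0.6,"tz":-1.3,"roll":-0.8},{"fingers":-0.67,"tx":0,"ty":-1.2,"tz":-2.6,"roll":-1.6},{"fingers":-0.67,"tx":0,"ty":-1.8,"tz":-3.9,"roll":-2.4},{"fingers":-0.67,"tx":0,"ty":-2.45,"tz":-5.2,"roll":-3.2},{"fingers":-0.67,"tx":0,"ty":-3.1,"tz":-6.5,"roll":-4.0},{"fingers":-0.67,"tx":0,"ty":-3.7,"tz":-7.8,"roll":-4.8},{"fingers":-0.67,"tx":0,"ty":-4.3,"tz":-9.1,"roll":-5.5},{"fingers":-0.67,"tx":0,"ty":-4.9,"tz":-10.33,"roll":-6.1}]' 20
cat >> h.py <<'E'
c,u=np.split(np.load("dock.npy"),2);v=np.array([-u[1],u[0]])
def where(x=None,y=0,ztip=None):
    s=observe();Rm=R.from_euler('xyz',s["tool_rot"]).as_matrix();p=s["tool_pos"]
    print("t",round(s["time"],2),"dock xy",(p[:2]-c)@u,(p[:2]-c)@v,"tip z",p[2]-.025,"F",s["contact_force"].round(2),"op",s["opening"])
    print("tool axes in dock(u,v,z):",[[round(float(k),4) for k in (Rm[:2,i]@u,Rm[:2,i]@v,Rm[2,i])] for i in range(3)])
    if x is not None:
        t=np.r_[c+x*u+y*v,(p[2] if ztip is None else ztip+.025)]; print("delta",((t-p)@Rm/.04).round(3))
def todock(W): return np.stack([(W[...,:2]-c)@u,(W[...,:2]-c)@v,W[...,2]],-1)
E
python3 - <<'E'
from h import *
where(-.141,0,.05)
im,d,W=cloud("wrist");cv2.imwrite("pics/w1.png",im[...,::-1]);np.save("wW",W);np.save("wI",im)
E
```

```text
time: 1.1
tool_pos: [0.5012, -0.1683, 0.2514]
tool_rot: [-1.468, 1.57, 3.087]
contact_force: [0.3, -1.2, -0.3]
opening: 0.0169
t 1.1 dock xy -0.13985616691046615 -0.001105009055685394 tip z 0.22642986518019695 F [ 0.26 -1.16 -0.27] op 0.01685703943230861
tool axes in dock(u,v,z): [[-0.0, 0.0004, -1.0], [0.0044, -1.0, -0.0004], [-1.0, -0.0044, 0.0]]
delta [ 4.411 -0.026  0.028]
```

View pics/w1.png

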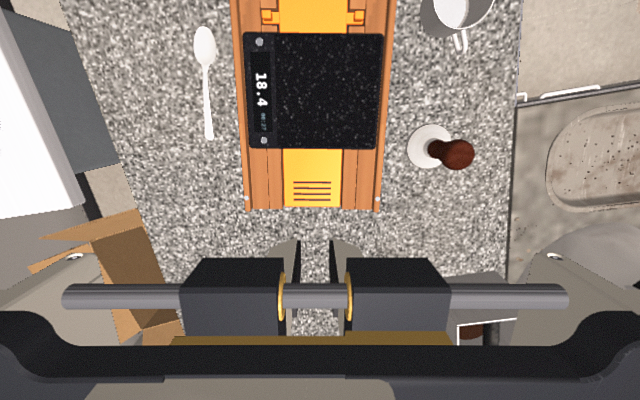

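The wrist view shows the free orange plate at (313,180), the scale's rear edge at row about 148, the dock's open end at row about 210 and the tamper at (430,150). I'll check the dock frame against this view.

```bash
python3 - <<'E'
from h import *
D=todock(np.load("wW.npy"))
def p(n,r,q): print(n,"px",(q,r),D[r,q].round(4))
for q in(270,313,350): 
    p("rear top",146,q);p("front top",36,q)
for q,n in((313,"plate"),(285,"plate L"),(341,"plate R"),(272,"runner"),(247,"rail L"),(378,"rail R")): p(n,175,q)
for q in(272,313,355): p("open end",207,q)
p("scale L",90,249);p("scale R",90,379)
p("peg",16,270);p("peg",16,356)
sl=D[60:140,275:370].reshape(-1,3);print("scale top z",np.median(sl[:,2]))
# edges along columns by height
for q in(275,350):
    col=D[100:215,q]; k=[(i+100,col[i].round(4).tolist(),col[i+1].round(4).tolist()) for i in range(len(col)-1) if abs(col[i+1,2]-col[i,2])>.008]; print(q,k)
rows=D[175]; print([(i,rows[i].round(4).tolist()) for i in range(235,395) if abs(rows[i+1,2]-rows[i,2])>.006])
E
```

```text
rear top px (270, 146) [-0.0949  0.0529  0.0405]
front top px (270, 36) [0.0214 0.0475 0.0401]
rear top px (313, 146) [-0.0942  0.001   0.0447]
front top px (313, 36) [0.0208 0.0013 0.0438]
rear top px (350, 146) [-0.0942 -0.0432  0.0434]
front top px (350, 36) [ 0.0207 -0.038   0.0445]
plate px (313, 175) [-0.1341  0.001   0.0227]
plate L px (285, 175) [-0.1345  0.0378  0.0215]
plate R px (341, 175) [-0.1378 -0.0373  0.0049]
runner px (272, 175) [-0.1338  0.0544  0.0251]
rail L px (247, 175) [-0.1316  0.0842  0.0359]
rail R px (378, 175) [-0.131  -0.081   0.0357]
open end px (272, 207) [-0.1782  0.0565  0.0237]
open end px (313, 207) [-0.1861  0.0011 -0.0005]
open end px (355, 207) [-0.1774 -0.0558  0.0248]
scale L px (249, 90) [-0.0326  0.0736  0.0414]
scale R px (379, 90) [-0.0318 -0.0741  0.0385]
peg px (270, 16) [0.0419 0.0477 0.0327]
peg px (356, 16) [ 0.0422 -0.0449  0.0326]
scale top z 0.043310275285842775
275 [(148, [-0.0977, 0.0474, 0.037], [-0.1003, 0.0491, 0.0254]), (193, [-0.1587, 0.0517, 0.0231], [-0.0564, -0.0009, 0.3845]), (194, [-0.0564, -0.0009, 0.3845], [-0.1607, 0.0514, 0.0258]), (208, [-0.1797, 0.0525, 0.0234], [-0.1891, 0.056, 0.0005])]
350 [(148, [-0.0973, -0.044, 0.0376], [-0.1001, -0.0457, 0.0244]), (196, [-0.1622, -0.0485, 0.024], [-0.0564, -0.0009, 0.3845]), (197, [-0.0564, -0.0009, 0.3845], [-0.165, -0.0486, 0.0238]), (208, [-0.1789, -0.0491, 0.0245], [-0.1887, -0.0524, 0.0002])]
[(241, [-0.1395, 0.1014, -0.0003]), (281, [-0.1342, 0.0429, 0.023]), (282, [-0.1362, 0.0427, 0.0138]), (290, [-0.1344, 0.0312, 0.022]), (291, [-0.0564, -0.0009, 0.3845]), (340, [-0.1342, -0.0344, 0.0216]), (341, [-0.1378, -0.0373, 0.0049]), (342, [-0.1349, -0.0374, 0.0182]), (381, [-0.1311, -0.085, 0.035])]
```

The pegs come out at x=+0.042, as specified. The scale's rear face is near -0.098 and its centre near -0.036. Going down above the plate.

```bash
python3 -m crank '[{"fingers":-0.67,"tx":1.0,"ty":-0.05,"tz":0.03,"roll":0},{"fingers":-0.67,"tx":2.0,"ty":-0.05,"tz":0.03,"roll":0},{"fingers":-0.67,"tx":3.0,"ty":-0.05,"tz":0.03,"roll":0},{"fingers":-0.67,"tx":4.0,"ty":-0.05,"tz":0.03,"roll":0},{"fingers":-0.67,"tx":4.6,"ty":-0.05,"tz":0.03,"roll":0},{"fingers":-0.67,"tx":4.8,"ty":-0.05,"tz":0.03,"roll":0},{"fingers":-0.67,"tx":4.8,"ty":-0.05,"tz":0.03,"roll":0},{"fingers":-0.67,"tx":4.8,"ty":-0.05,"tz":0.03,"roll":0}]'
python3 - <<'E'
from h import *
where(-.141,0.001,.0095)
E
```

```text
time: 2.15
tool_pos: [0.4986, -0.1712, 0.0608]
tool_rot: [1.222, 1.569, -0.51]
contact_force: [-0.3, 0.9, -0.3]
opening: 0.0153
t 2.15 dock xy -0.14311359503779386 0.001024677641637096 tip z 0.035767695181823926 F [-0.32  0.91 -0.27] op 0.015271587949588385
tool axes in dock(u,v,z): [[-0.0007, -0.0019, -1.0], [0.0004, -1.0, 0.0019], [-1.0, -0.0004, 0.0007]]
delta [ 0.657 -0.001 -0.053]
```

```bash
python3 -m crank '[{"fingers":-0.67,"tx":0.15,"ty":0,"tz":0,"roll":0},{"fingers":-0.67,"tx":0.3,"ty":0,"tz":0,"roll":0},{"fingers":-0.67,"tx":0.4,"ty":0,"tz":0,"roll":0},{"fingers":-0.67,"tx":0.5,"ty":0,"tz":0,"roll":0},{"fingers":-0.67,"tx":0.58,"ty":0,"tz":0,"roll":0},{"fingers":-0.67,"tx":0.64,"ty":0,"tz":0,"roll":0},{"fingers":-0.67,"tx":0.64,"ty":0,"tz":0,"roll":0},{"fingers":-0.67,"tx":0.64,"ty":0,"tz":0,"roll":0}]'
python3 - <<'E'
from h import *
where(-.12,0.001,.0095)
im,d,W=cloud("wrist");cv2.imwrite("pics/w2.png",im[...,::-1]);np.save("wW",W)
E
```

```text
time: 3.15
tool_pos: [0.4981, -0.171, 0.0344]
tool_rot: [1.133, 1.57, -0.599]
contact_force: [-1.4, 0.1, 6.9]
opening: 0.0155
t 3.15 dock xy -0.1429425945801826 0.0014850899452575725 tip z 0.00941547171720094 F [-1.38  0.05  6.89] op 0.015453433186404087
tool axes in dock(u,v,z): [[-0.0003, -0.0006, -1.0], [0.0005, -1.0, 0.0006], [-1.0, -0.0005, 0.0003]]
delta [-0.002  0.012 -0.574]
```

View pics/w2.png

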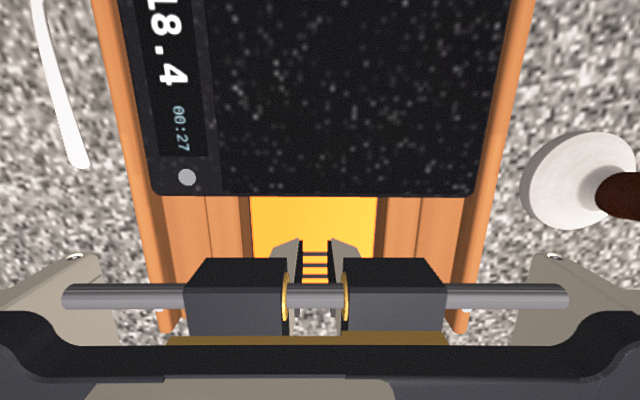

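The plate is down: 6.9 N and tip at 9.4 mm, so about 12.6 mm of travel. The scale is still in place, with its rear edge at row about 195. Now I push slowly with a little more depth.

```bash
python3 -m crank '[{"fingers":-0.67,"tx":0.03,"ty":0.01,"tz":-0.2,"roll":0},{"fingers":-0.67,"tx":0.03,"ty":0.01,"tz":-0.4,"roll":0},{"fingers":-0.67,"tx":0.03,"ty":0.01,"tz":-0.6,"roll":0},{"fingers":-0.67,"tx":0.03,"ty":0.01,"tz":-0.75,"roll":0},{"fingers":-0.67,"tx":0.03,"ty":0.01,"tz":-0.85,"roll":0},{"fingers":-0.67,"tx":0.03,"ty":0.01,"tz":-0.95,"roll":0},{"fingers":-0.67,"tx":0.03,"ty":0.01,"tz":-1.05,"roll":0},{"fingers":-0.67,"tx":0.03,"ty":0.01,"tz":-1.15,"roll":0}]'
python3 - <<'E'
from h import *
where(.0415,0.001,.009)
E
```

```text
time: 4.2
tool_pos: [0.5067, -0.1271, 0.0337]
tool_rot: [0.89, 1.567, -0.842]
contact_force: [-0.5, -7.3, 5.6]
opening: 0.0149
t 4.2 dock xy -0.09830433813920895 5.967382524243633e-05 tip z 0.008671466114899606 F [-0.55 -7.26  5.64] op 0.014945183129250209
tool axes in dock(u,v,z): [[-0.0025, -0.0031, -1.0], [0.0008, -1.0, 0.0031], [-1.0, -0.0008, 0.0025]]
delta [-0.017 -0.021 -3.495]
```

```bash
python3 -m crank '[{"fingers":-0.67,"tx":0,"ty":-0.01,"tz":-0.2,"roll":0},{"fingers":-0.67,"tx":0,"ty":-0.01,"tz":-0.4,"roll":0},{"fingers":-0.67,"tx":0,"ty":-0.01,"tz":-0.6,"roll":0},{"fingers":-0.67,"tx":0,"ty":-0.01,"tz":-0.8,"roll":0},{"fingers":-0.67,"tx":0,"ty":-0.01,"tz":-1.0,"roll":0},{"fingers":-0.67,"tx":0,"ty":-0.01,"tz":-1.2,"roll":0},{"fingers":-0.67,"tx":0,"ty":-0.01,"tz":-1.4,"roll":0},{"fingers":-0.67,"tx":0,"ty":-0.01,"tz":-1.6,"roll":0}]'
python3 - <<'E'
from h import *
where(.0415,0.001,.009)
im,d,W=cloud("top");cv2.imwrite("pics/t2.png",cv2.resize(im[150:275,230:400],None,fx=4,fy=4)[...,::-1])
E
```

```text
time: 5.2
tool_pos: [0.5166, -0.0637, 0.0337]
tool_rot: [0.931, 1.567, -0.8]
contact_force: [-1.1, -6.9, 7.1]
opening: 0.0149
t 5.2 dock xy -0.03409210010920788 0.0004971308096071099 tip z 0.00866143993522387 F [-1.11 -6.92  7.11] op 0.014892798891893676
tool axes in dock(u,v,z): [[-0.0022, -0.0029, -1.0], [0.0008, -1.0, 0.0029], [-1.0, -0.0008, 0.0022]]
delta [-0.013 -0.011 -1.89 ]
```

View pics/t2.png

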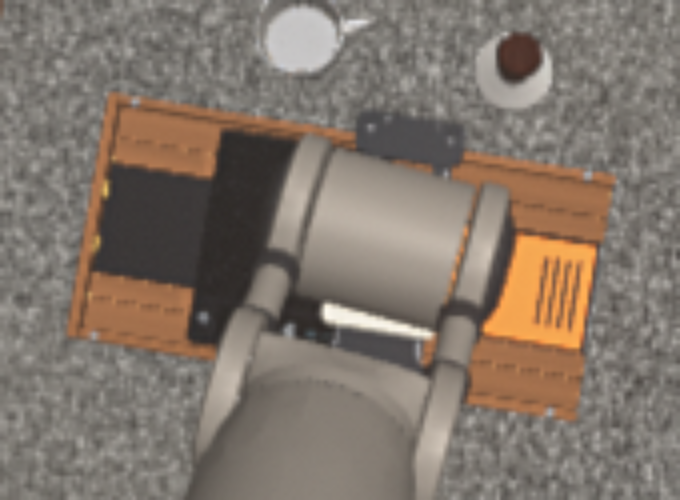

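The scale slides straight: its front edge is at crop column about 205, the end stop at about 95, and the cup and tamper are undisturbed. I'll keep going and slow down near the stop.

```bash
python3 -m crank '[{"fingers":-0.67,"tx":0,"ty":-0.01,"tz":-0.25,"roll":0},{"fingers":-0.67,"tx":0,"ty":-0.01,"tz":-0.5,"roll":0},{"fingers":-0.67,"tx":0,"ty":-0.01,"tz":-0.75,"roll":0},{"fingers":-0.67,"tx":0,"ty":-0.01,"tz":-1.0,"roll":0},{"fingers":-0.67,"tx":0,"ty":-0.01,"tz":-1.25,"roll":0},{"fingers":-0.67,"tx":0,"ty":-0.01,"tz":-1.45,"roll":0},{"fingers":-0.67,"tx":0,"ty":-0.01,"tz":-1.6,"roll":0},{"fingers":-0.67,"tx":0,"ty":-0.01,"tz":-1.7,"roll":0}]'
python3 - <<'E'
from h import *
where(.0415,0.001,.009)
E
```

```text
time: 6.25
tool_pos: [0.527, 0.0036, 0.0337]
tool_rot: [0.89, 1.568, -0.841]
contact_force: [-1.2, -8.2, 8.6]
opening: 0.0151
t 6.25 dock xy 0.034008460902711216 0.0010925412742693518 tip z 0.008659629758037184 F [-1.24 -8.21  8.63] op 0.015123042074807398
tool axes in dock(u,v,z): [[-0.002, -0.0025, -1.0], [0.0012, -1.0, 0.0024], [-1.0, -0.0012, 0.002]]
delta [-0.009  0.003 -0.187]
```

```bash
python3 -m crank '[{"fingers":-0.67,"tx":0,"ty":0,"tz":-0.04,"roll":0},{"fingers":-0.67,"tx":0,"ty":0,"tz":-0.08,"roll":0},{"fingers":-0.67,"tx":0,"ty":0,"tz":-0.12,"roll":0},{"fingers":-0.67,"tx":0,"ty":0,"tz":-0.15,"roll":0},{"fingers":-0.67,"tx":0,"ty":0,"tz":-0.18,"roll":0},{"fingers":-0.67,"tx":0,"ty":0,"tz":-0.2,"roll":0},{"fingers":-0.67,"tx":0,"ty":0,"tz":-0.2,"roll":0},{"fingers":-0.67,"tx":0,"ty":0,"tz":-0.2,"roll":0}]'
python3 - <<'E'
from h import *
where(.0415,0.001,.009)
E
```

```text
time: 7.25
tool_pos: [0.5282, 0.011, 0.0337]
tool_rot: [0.779, 1.568, -0.953]
contact_force: [-2.0, -8.9, 9.1]
opening: 0.0156
t 7.25 dock xy 0.04143553039717473 0.0011208019907748843 tip z 0.008652921992415172 F [-2.05 -8.9   9.1 ] op 0.015590040976016267
tool axes in dock(u,v,z): [[-0.0023, -0.0023, -1.0], [0.0009, -1.0, 0.0023], [-1.0, -0.0009, 0.0023]]
delta [-0.009  0.003 -0.002]
```

Not against the stop yet, since the force is unchanged. I'll creep further.

```bash
python3 -m crank '[{"fingers":-0.67,"tx":0,"ty":0,"tz":-0.02,"roll":0},{"fingers":-0.67,"tx":0,"ty":0,"tz":-0.04,"roll":0},{"fingers":-0.67,"tx":0,"ty":0,"tz":-0.06,"roll":0},{"fingers":-0.67,"tx":0,"ty":0,"tz":-0.07,"roll":0},{"fingers":-0.67,"tx":0,"ty":0,"tz":-0.07,"roll":0},{"fingers":-0.67,"tx":0,"ty":0,"tz":-0.07,"roll":0},{"fingers":-0.67,"tx":0,"ty":0,"tz":-0.07,"roll":0},{"fingers":-0.67,"tx":0,"ty":0,"tz":-0.07,"roll":0}]'
python3 - <<'E'
from h import *
where()
im,d,W=cloud("wrist");cv2.imwrite("pics/w3.png",im[...,::-1])
im,d,W=cloud("top");cv2.imwrite("pics/t3.png",cv2.resize(im[150:275,230:400],None,fx=4,fy=4)[...,::-1])
E
```

```text
time: 8.25
tool_pos: [0.528, 0.0113, 0.0337]
tool_rot: [0.212, 1.565, -1.52]
contact_force: [-6.4, -23.8, 11.1]
opening: 0.0151
t 8.25 dock xy 0.041726089721100396 0.0013882139034560516 tip z 0.008698149969856732 F [ -6.42 -23.81  11.08] op 0.015061200057540282
tool axes in dock(u,v,z): [[-0.0054, -0.0012, -1.0], [0.0008, -1.0, 0.0012], [-1.0, -0.0008, 0.0054]]
```

View pics/w3.png

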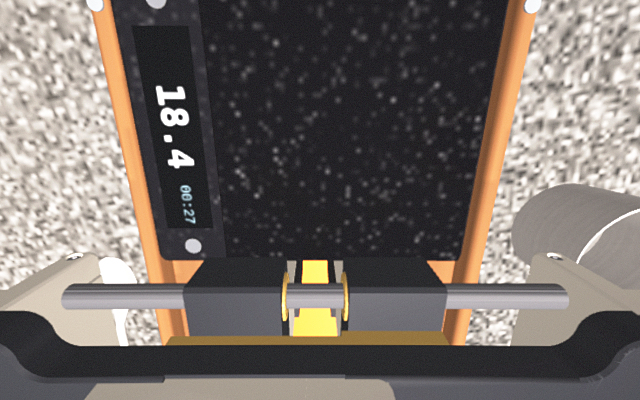

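Contact with the stop: 24 N with the TCP at x=0.0417, where predicted (0.0415). In the wrist view the scale is square in the rails, with its rear edge at row about 258. I back off 4 mm with the plate held down, then lift straight up.

```bash
python3 -m crank '[{"fingers":-0.67,"tx":0,"ty":0,"tz":0.05,"roll":0},{"fingers":-0.67,"tx":0,"ty":0,"tz":0.1,"roll":0},{"fingers":-0.67,"tx":0,"ty":0,"tz":0.1,"roll":0},{"fingers":-0.67,"tx":-0.15,"ty":0,"tz":0.1,"roll":0},{"fingers":-0.67,"tx":-0.4,"ty":0,"tz":0.1,"roll":0},{"fingers":-0.67,"tx":-0.9,"ty":0,"tz":0.1,"roll":0},{"fingers":-0.67,"tx":-1.8,"ty":0,"tz":0.1,"roll":0},{"fingers":-0.67,"tx":-2.8,"ty":0,"tz":0.1,"roll":0}]'
python3 -m crank '[{"fingers":-0.67,"tx":-1,"ty":0,"tz":1,"roll":0},{"fingers":-0.67,"tx":-1.5,"ty":0,"tz":2,"roll":0},{"fingers":-0.67,"tx":-1.5,"ty":0,"tz":3,"roll":0},{"fingers":-0.67,"tx":-1.5,"ty":0,"tz":4,"roll":0},{"fingers":-0.67,"tx":-1.5,"ty":0,"tz":4,"roll":0},{"fingers":-0.67,"tx":-1.5,"ty":0,"tz":4,"roll":0},{"fingers":-0.67,"tx":-1.5,"ty":0,"tz":4,"roll":0},{"fingers":-0.67,"tx":-1.5,"ty":0,"tz":4,"roll":0}]'
python3 - <<'E'
from h import *
where()
im,d,W=cloud("wrist");cv2.imwrite("pics/w4.png",im[...,::-1]);np.save("wW",W)
D=todock(W);z=D[...,2]
o=(abs(D[...,0]-.042)<.008)&(abs(abs(D[...,1])-.05)<.007)&(z<.05)
print("peg region z pct",np.percentile(z[o],[50,90,97]).round(4))
pl=(abs(D[...,0]+.05)<.05)&(abs(D[...,1])<.03)&(z<.05);print("plate z",np.median(z[pl]))
sc=(abs(D[...,0]-.113)<.07)&(abs(D[...,1])<.07)&(z>.038)&(z<.055);print("scale x range",np.percentile(D[sc][:,0],[1,99]).round(4),"top z",np.median(z[sc]))
E
```

```text
time: 9.35
tool_pos: [0.5263, 0.0119, 0.1453]
tool_rot: [-1.605, 1.568, 2.946]
contact_force: [0.1, 0.8, -0.5]
opening: 0.0151
time: 10.35
tool_pos: [0.5016, -0.1454, 0.2049]
tool_rot: [-1.97, 1.571, 2.582]
contact_force: [-0.4, 0.0, 0.1]
opening: 0.0152
t 10.35 dock xy -0.1171476277645651 0.002134611309188095 tip z 0.1798938690551452 F [-0.38  0.05  0.12] op 0.01520673899295592
tool axes in dock(u,v,z): [[0.0001, 0.0002, -1.0], [0.0018, -1.0, -0.0002], [-1.0, -0.0018, -0.0001]]
peg region z pct [0.0235 0.0332 0.0339]
plate z 0.02206830810987065
scale x range [0.0525 0.0617] top z 0.04205449342179485
```

View pics/w4.png

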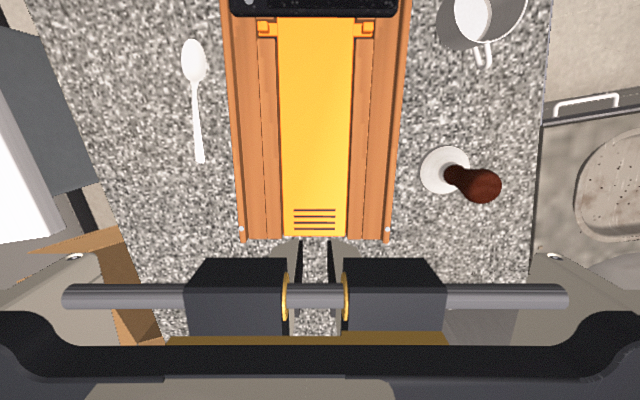

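The plate is up (22 mm) and both pegs stand at 33 mm, at (267,28) and (362,28), behind the scale. The scale's rear edge measures about 0.0525, which puts it home. The tamper, cup and spoon are in place and the robot is clear, so I hand in.

```bash
python3 -c "
from cell import *
print(hand_in())"
```

```text
the job is handed in; nothing more can be done
None
```

The coffee scale is in its dock against the end stop, with the spring plate back up and both pegs standing behind it. I handed the job in at about 10.4 s of the 45 s allowed. `hand_in()` gives no verdict, so these are my own checks.

**How it went:** I pressed the plate down about 13 mm with the nearly closed fingertips while the scale was still at about x = -36 mm. I then slid the fingertips along the held-down plate, pushing the scale until it met the stop. The force rose to about 24 N with the tool at x = 41.7 mm, against a predicted 41.5 mm. Finally I backed off 4 mm with the plate still down and lifted straight up.

**Last checks:**
- **Plate and pegs:** plate top at 22.1 mm (22 mm when up) and peg tops at about 33 mm, both behind the scale.
- **Scale:** its rear edge measured about x = 52.5 mm, against 51 mm nominal when home; the difference is within the 2 mm calibration error. Its top measured about 42 mm, against 43 mm nominal.
- **Bystanders:** the tamper, cup and spoon looked undisturbed in the last picture. I did not look again at the mug, jug or bottle, but the arm stayed well away from the jug and bottle and passed well above the mug.
- **Robot:** clear of everything, with contact force about 0.

No check failed.

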